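# Load a steel roller into the V of a bench gauge

### The job

Stand the large steel roller upright on the gauge plate in front of the open V, clear of the jaws, then slide it along the plate into the V and press it home gently, with about 10 N for a good second, so that it bears on both jaws at once; a push beyond about 13 N marks the ground jaws. Leave it standing there seated against both jaws, let go of it, and leave the other things on the bench where they are.

Things in the scene. Friction and masses are not known exactly. Their poses are not given: they have to be found in the camera images.
- roller: The large solid bright-steel roller, standing upright loose on the bench: a cylinder 40 mm in diameter and 40 mm tall, with a thinner spigot (18 mm diameter, 15 mm tall) on its top, 55 mm in all, about 0.3 to 0.55 kg. Origin at the centre of its underside, z up along its axis.
- gauge: The fixed bench gauge: dark steel plate, x -100 to +120 mm, y +-65 mm, 18 mm thick, with two bright jaws forming a 90 degree V in plan. Origin on the bench under the plate. x is the V's centre line: it opens to -x, roughly towards the robot; parts are pushed home along +x. Apex at x = +60 mm. Behind it, x 75 to 125 mm, a block with a white-faced dial, top about 95 mm above the bench.
- seat (a point): Point on the gauge's centre line, on the upper face of the plate (18 mm above the bench, gauge x = +31.7 mm), where the centre of the roller's underside lies when the roller touches both jaws. Axes as the gauge's: x is the push direction, z up.
- jaw_left: The jaw on the gauge's +y side (origin same as the gauge's): an upright rigid ground steel slab on the plate, 55 mm long, 14 mm thick, 30 mm high (its top 48 mm above the bench). Its face runs from the apex outwards and towards -x at 45 degrees; the mouth of the V is 78 mm wide, at gauge x = +21 mm.
- jaw_right: The mirror-image jaw on the gauge's -y side (origin same as the gauge's). The steel is dry (friction about 0.6): a roller that meets one jaw first can bind on it, short of the other, and needs easing sideways, along that jaw, while it is pressed.
- small_roller: Bystander: a smaller roller of the same shape, 25 mm diameter, 42 mm tall with its spigot; origin under its centre.
- bearing_ring: Bystander: a flat steel ring, 56 mm diameter, 14 mm high; origin under its centre.
- cap_ring: Bystander: a flat red plastic ring, 56 mm diameter, 10 mm high; origin under its centre.
- setting_ring: Bystander: a small brass ring, 22 mm diameter, 8 mm high, lying on the far part of the gauge plate beside the dial; origin under its centre.
- steel_bar: Bystander: a loose flat steel bar, 150 x 18 x 12 mm; origin under its centre.
- driver: Bystander: a screwdriver lying on the bench; origin under its centre.
- phone: Bystander: a phone in a red case, 150 x 74 x 10 mm; origin under its centre.
Mind the look-alikes: they are no part of the job. Leave any pink or red look-alike of the roller alone.

How it is judged (in metres and radians):
On the way, in this order (a step that is already met when the one before it is completed fails the run):
1. the large roller stands upright on the gauge plate, in front of the V and clear of both jaws (angle between roller's own z axis and vertical below 0.06 rad and z of roller in the frame of seat between -0.003 and 0.0025 m and x of roller in the frame of seat between -0.125 and -0.012 m and y of roller in the frame of seat between -0.06 and 0.06 m and contact force between roller and gauge above 0.5 N and contact force between roller and jaw_left below 0.1 N and contact force between roller and jaw_right below 0.1 N), for 0.2 s.
2. the roller, upright on the plate, is pressed against both jaws at once, at least 1 N on each (contact force between roller and jaw_left above 1 N and contact force between roller and jaw_right above 1 N and angle between roller's own z axis and vertical below 0.06 rad and z of roller in the frame of seat below 0.0025 m and horizontal distance between roller and seat below 0.002 m), for 0.3 s.
At the end, for the whole second after the job is handed in: The large roller stands upright (within 3 degrees) on the gauge plate, at rest, its centre within 2 mm of the seat where it touches both jaws (horizontal distance between roller and seat below 0.002 m and z of roller in the frame of seat below 0.0025 m and angle between roller's own z axis and vertical below 0.05 rad and linear speed of roller below 0.01 m/s).
It fails at once if a jaw takes more than 13 N from the roller (a push of some 15 to 20 N) (contact force between roller and jaw_left above 13 N or contact force between roller and jaw_right above 13 N).
It fails at once if another thing on the bench is moved by more than 20 mm (distance of any of small_roller, bearing_ring, cap_ring, setting_ring, steel_bar, driver, phone from where it was at the start of the episode above 0.02 m).
It also fails if it takes over 62 s, if anything falls off the work surface, if the arm or the gripper's body presses on something with over 40 N, if the wrist force passes 120 N, or if a joint passes its speed limit or range.

### The arm

A 6-joint arm with a two-finger parallel gripper is mounted at the origin on the work surface. World frame = base frame: x ahead of the robot, y to its left, z up, the work surface at z = 0. Lengths are in mm, angles in rad, forces in N, time in s.
With the tool pointing down it reaches from about 400 to 925 mm from the base axis. Payload 12.5 kg.
Tool frame: the origin (TCP) lies midway between the tips of the shut fingers; the grasp point (between the pads) lies 19 mm behind it; z points along the fingers, y is the line along which they close (so a half turn about z gives the same grasp; the last joint's range is limited). The gripper opens to 95 mm and grips with 3 to 60 N. Pads are 20 mm wide; open, the fingers measure 119 mm over their backs; the gripper's body (75 mm by 180 mm) begins 59 mm behind the grasp point.
Start: joints at [1.205, 0.491, 1.559, -0, 1.092, -0.106], TCP at [160.537, 604.049, 214.661] pointing down, gripper open.
Joint ranges: [-3.1, 3.1], [-0.84, 2.19], [0.05, 2.79], [-1.13, 4.28], [0.06, 2.93], [-2.69, 2.69]. Speed limits (rad/s): [2.22, 2.22, 2.79, 3.14, 3.14, 3.14].

### API

Orientations are given as [roll, pitch, yaw] about the fixed x, y, z axes, in that order (R = Rz(yaw) Ry(pitch) Rx(roll)).
In Python, from cell import env gives the robot as it stands.
- The arm moves only by the tool arm_command, never from a script. Its argument "targets" is a list of rows, each a list of 5 numbers: the shift along the tool's x, y, z in mm, then the turn about the tool's z in degrees, then the opening, from 0 (shut) to 1 (fully open). In form: [[tx, ty, tz, roll, fingers], ...]. A call has 1 to 5 rows; each row is the pose to reach, as a shift and turn from the pose commanded when the call began, along the tool's axes at that moment; what a row does not reach only later rows make up. A row lasts 1/10 s, in which the tool goes at most 50 mm and 8.59 degrees, less where a joint would pass 70% of its speed; a pose out of reach is approached as far as the arm can. A call with a gripper value outside its range is refused whole. The fingers move at their own pace and stop on an object; the grip force is fixed at half the most. Time passes only in rows, so rows that repeat a pose let the fingers close. It gives the time, the measured TCP pose, the force, the opening and the grip force at its end, in the units of the state.
- env.state(): the state, without advancing time (a new reading comes with each control period).
- env.read_camera(name): name is "scene" or "top" or "wrist"; returns a dict with "frame" (384x512x3 uint8, red, green, blue), "vertical_fov" (degrees; the focal length in pixels is half the picture's height over the tangent of half this angle, whatever the lens; pixels are square), "cx", "cy" (the principal point, pixels), "world_from_camera" (4x4, takes a point from camera to world coordinates); the wrist camera has in their place "hand_eye" (4x4, takes a point from camera to tool coordinates, whose origin is the TCP and whose axes are the flange's). Camera axes: x right, y down, z forward; pixel columns grow to the right and rows downward; lengths in mm; the calibration is good to about 2 mm. A picture is of the moment at which its call begins: read the wrist's pose just before it. There is no depth.
- env.job_done(): hands the job in; it is judged then, once.
The state is a dict: "t": time; "joints": joint angles; "qvel": joint speeds; "tau": joint torques, N m; "eef_pos": TCP position; "tcp_rot": TCP orientation; "ft_force": force on the tool from outside, world axes, zero at the start; "moment": the same for the moment, N m; "opening": opening from 0.0 (shut) to 1.0 (fully open); "grip_force": force on a finger pad.
Only numpy, scipy, OpenCV 4.12 (cv2) and the standard library are available. Lean on these libraries where they do the work, as an engineer would, in place of code of your own. Each camera call takes 0.05 s, during which the arm holds its last target. There are 200 camera calls.

## Working session

There is one attempt and no reset: what is moved stays moved. The work goes in short steps, Python scripts to look and compute and a tool call to move; the robot and the scene stay as the last step left them, time stands still between calls to the robot, and variables do not carry over. Pictures are saved under pics/ and viewed, at most 10 in all, crops included, and the job is handed in when it is done.

Besides the shell and the picture viewer there is one more tool, called after "Emit:" as a command line: name --pt "numbers of a row" for each row, then --argument value for the rest. arm_command: Moves the arm, as the interface text tells. Its arguments: {"type":"object","properties":{"targets":{"type":"array","items":{"type":"array","items":{"type":"number"}}}},"required":["targets"]}

```bash
ls; mkdir -p pics; python3 - <<'E'
from cell import env
import cv2,pickle
s=env.state();print(s['eef_pos'],s['tcp_rot'],s['t'],s['ft_force'])
d={}
for n in ['scene','top','wrist']:
    c=env.read_camera(n);d[n]=c;cv2.imwrite(f'pics/{n}0.png',c['frame'][:,:,::-1])
    print(n,{k:v for k,v in c.items() if k!='frame'})
pickle.dump(d,open('c0.pkl','wb'))
E
```

```text
pics
[160.44654514 603.79697393 214.06816329] [-3.14051900e+00 -1.32001180e-04  2.88176286e+00] 0.0 [ 0.02711429 -0.11018065 -0.72581337]
scene {'vertical_fov': 47.3227421760474, 'cx': 258.94324014613824, 'cy': 192.1755629382676, 'world_from_camera': array([[ 5.43819765e-01,  4.52111483e-01, -7.07004434e-01,
         1.30077767e+03],
       [ 8.39161014e-01, -2.84632751e-01,  4.63457646e-01,
        -4.75208144e+02],
       [ 8.29790685e-03, -8.45327986e-01, -5.34183247e-01,
         6.29258076e+02],
       [ 0.00000000e+00,  0.00000000e+00,  0.00000000e+00,
         1.00000000e+00]])}
top {'vertical_fov': 49.723360214262954, 'cx': 254.61414675701943, 'cy': 190.93465422917095, 'world_from_camera': array([[-1.03075826e-02, -9.98938296e-01,  4.49002695e-02,
         4.65781324e+02],
       [-9.99923675e-01,  9.99107404e-03, -7.26787289e-03,
         3.45879755e+01],
       [ 6.81155465e-03, -4.49717567e-02, -9.98965036e-01,
         1.31959814e+03],
       [ 0.00000000e+00,  0.00000000e+00,  0.00000000e+00,
         1.00000000e+00]])}
wrist {'vertical_fov': 58.18131308653262, 'cx': 254.61733070952127, 'cy': 195.60647744692713, 'hand_eye': array([[ 9.75410060e-04, -9.64591078e-01, -2.63748178e-01,
         7.46568370e+01],
       [ 9.99999479e-01,  8.61864745e-04,  5.46212340e-04,
         7.08175431e-01],
       [-2.99556293e-04, -2.63748574e-01,  9.64591416e-01,
        -1.70441536e+02],
       [ 0.00000000e+00,  0.00000000e+00,  0.00000000e+00,
         1.00000000e+00]])}
```

View pics/top0.png

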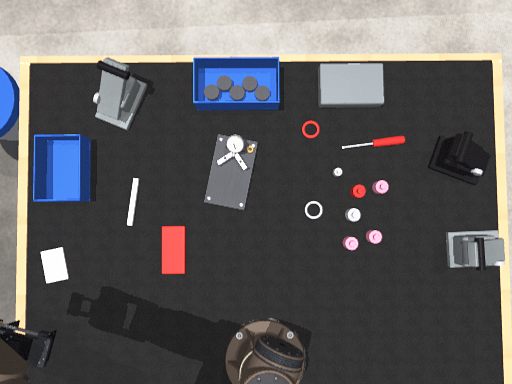

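View pics/scene0.png

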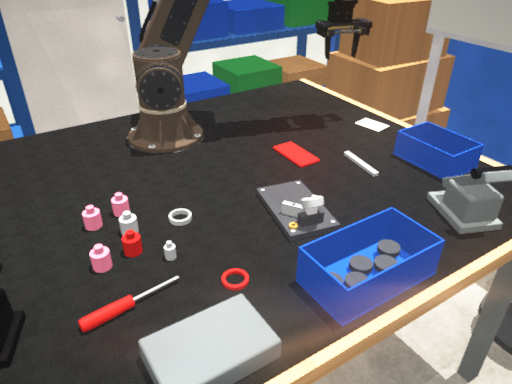

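The top view shows the large white roller at about (353,214), with the red one at (359,191) and pinks at (380,187), (374,237) and (350,243). The small white roller is at (338,172). The gauge plate is centred near (231,172), its dial at (235,143) and its V opening downwards, towards the robot. The scene view agrees: the roller is at (128,222) and the gauge at (297,207).

```bash
cat > h.py <<'E'
import numpy as np,cv2
from scipy.spatial.transform import Rotation as R
def T(s):
    M=np.eye(4);M[:3,:3]=R.from_euler('xyz',s['tcp_rot']).as_matrix();M[:3,3]=s['eef_pos'];return M
def cast(c,px,z,M=None):
    W=c['world_from_camera'] if M is None else M@c['hand_eye']
    px=np.atleast_2d(px).astype(float);f=192/np.tan(np.radians(c['vertical_fov']/2))
    d=np.c_[(px[:,0]-c['cx'])/f,(px[:,1]-c['cy'])/f,np.ones(len(px))]@W[:3,:3].T
    o=W[:3,3];return o+d*((z-o[2])/d[:,2])[:,None]
def totool(s,p,yaw=None):
    return np.linalg.inv(T(s))@np.r_[p,1]
E
python3 - <<'E'
import pickle;from h import *
c=pickle.load(open('c0.pkl','rb'))['top'];im=c['frame'].astype(int)
w=((im.min(2)>130)&(im.max(2)-im.min(2)<40)).astype(np.uint8)
n,l,st,ce=cv2.connectedComponentsWithStats(w)
for i in range(1,n):
    x,y=ce[i]
    if 180<x<420 and 120<y<260 and st[i,4]>5: print(st[i],ce[i],cast(c,[x,y],45)[0].round(1))
g=((im.min(2)>45)&(im.max(2)<130)&(im.max(2)-im.min(2)<20)).astype(np.uint8)
g[:125]=0;g[215:]=0;g[:,:195]=0;g[:,265:]=0
g=cv2.morphologyEx(g,cv2.MORPH_OPEN,np.ones((3,3)))
k=max(cv2.findContours(g,0,2)[0],key=cv2.contourArea)
b=cv2.boxPoints(cv2.minAreaRect(k));print(b,cast(c,b,18).round(1))
E
```

```text
[217 134  30  36 442] [233.58597285 150.46606335] [649.  89.  45.]
[219 137   4   5  14] [220.5 139. ] [685.  129.2  45. ]
[251 142   5   6  15] [253.13333333 144.93333333] [665.6  28.4  45. ]
[342 142  31   7  75] [356.70666667 145.04      ] [ 662.3 -292.6   45. ]
[334 168   8   8  54] [337.61111111 171.38888889] [ 581.  -231.8   45. ]
[377 182   3   5   7] [378.         184.14285714] [ 540.3 -355.9   45. ]
[377 188   9   4  10] [380.6 190.3] [ 521.1 -363.5   45. ]
[207 196   4   5  17] [208.41176471 197.88235294] [503.1 167.6  45. ]
[305 201  18  18 132] [313.29545455 209.46212121] [ 464.2 -154.6   45. ]
[239 202   5   5  18] [240.88888889 204.27777778] [482.4  67.9  45. ]
[347 208  14  14 145] [353.51724138 214.40689655] [ 447.7 -278.2   45. ]
[370 231  11  12  41] [374.14634146 236.04878049] [ 380.8 -340.2   45. ]
[346 238  12  11  46] [350.89130435 242.58695652] [ 361.6 -268.3   45. ]
[351 242   3   4  11] [351.90909091 243.45454545] [ 358.9 -271.4   45. ]
[[195. 125.]
 [264. 125.]
 [264. 214.]
 [195. 214.]] [[735.  211.6  18. ]
 [733.   -6.8  18. ]
 [451.6  -3.6  18. ]
 [453.8 212.7  18. ]]
```

Emit:
arm_command --pt "-200 -135 0 0 1" --pt "-200 -135 0 0 1" --pt "-200 -135 0 0 1" --pt "-200 -135 0 0 1" --pt "-200 -135 0 0 1"

```text
t: 0.65
eef_pos: [320.3, 420.2, 214.6]
tcp_rot: [-3.141, 0.0, 2.881]
ft_force: [0.6, 1.2, 0.4]
opening: 1.002
grip_force: 0.0
```

Emit:
arm_command --pt "-200 -135 0 0 1" --pt "-200 -135 0 0 1" --pt "-200 -135 0 0 1" --pt "-200 -135 0 0 1" --pt "-200 -135 0 0 1"

```text
t: 1.15
eef_pos: [479.1, 238.2, 214.6]
tcp_rot: [-3.142, 0.0, 2.881]
ft_force: [0.1, 0.9, 0.1]
opening: 1.005
grip_force: 0.0
```

Emit:
arm_command --pt "-156 -109 0 0 1" --pt "-156 -109 0 0 1" --pt "-156 -109 0 0 1" --pt "-156 -109 0 0 1" --pt "-156 -109 0 0 1"

```text
t: 1.65
eef_pos: [603.0, 91.2, 213.9]
tcp_rot: [-3.141, 0.0, 2.878]
ft_force: [-0.9, 0.9, 1.4]
opening: 1.001
grip_force: 0.0
```

```bash
python3 - <<'E'
from cell import env
import cv2,pickle
env.read_camera('wrist')
s=env.state();c=env.read_camera('wrist')
pickle.dump((s,c),open('g1.pkl','wb'));cv2.imwrite('pics/g1.png',c['frame'][:,:,::-1]);print(s['eef_pos'],s['qvel'].round(3))
E
```

```text
[601.40325616  92.96450527 213.83212748] [ 0.049 -0.022  0.039  0.007 -0.001  0.019]
```

View pics/g1.png

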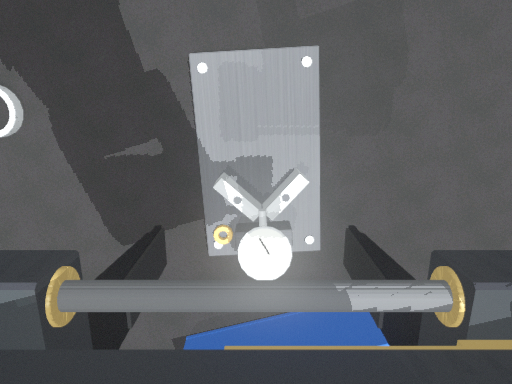

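The wrist view shows the gauge with plate corners near (191,54), (319,47), (320,251) and (208,256). The jaws form a V with its apex near (262,212), the dial is at (265,253), and the V opens upwards in the image.

```bash
python3 - <<'E'
import pickle;from h import *
s,c=pickle.load(open('g1.pkl','rb'));im=c['frame'];g=cv2.cvtColor(im,cv2.COLOR_RGB2GRAY).astype(int);M=T(s)
gs=cv2.GaussianBlur(g.astype(np.float32),(5,5),0)
def edge(p,q,n=30,r=8,sgn=1):
    # line fit to strongest gradient along normals of the rough segment p->q
    p,q=np.array(p,float),np.array(q,float);t=(q-p)/np.linalg.norm(q-p);nn=np.array([-t[1],t[0]]);o=np.arange(-r,r+.1,.5);P=[]
    for a in np.linspace(.12,.88,n):
        pt=p+a*(q-p)+o[:,None]*nn
        v=cv2.remap(gs,pt[:,0].astype(np.float32),pt[:,1].astype(np.float32),1).ravel()
        d=np.abs(np.gradient(v));P.append(pt[d.argmax()])
    P=np.array(P,np.float32)
    l=cv2.fitLine(P,cv2.DIST_HUBER,0,.1,.01).ravel();res=np.abs((P-l[2:])@np.array([-l[1],l[0]]))
    return l,np.median(res)
def X(a,b):
    A=np.c_[a[:2],-b[:2]];u=np.linalg.solve(A,b[2:]-a[2:]);return a[2:]+u[0]*a[:2]
K=[(191,54),(319,47),(320,251),(208,256)]
L=[edge(K[i],K[(i+1)%4]) for i in range(4)];print([round(float(r),2) for _,r in L])
C=np.array([X(L[i-1][0],L[i][0]) for i in range(4)]);print(C.round(1))
W=cast(c,C,18,M)[:,:2];print(W.round(1),np.linalg.norm(np.roll(W,-1,0)-W,axis=1).round(1))
w=(g>165).astype(np.uint8)
n,l,st,ce=cv2.connectedComponentsWithStats(w)
for i in range(1,n):
    x,y=ce[i]
    if 180<x<330 and 40<y<280 and st[i,4]>20:print(st[i],ce[i].round(1),cast(c,ce[i],18,M)[0].round(1),cast(c,ce[i],48,M)[0].round(1))
# rigid fit model corners -> order near-left(y+?)..
Mo=np.array([[-100,65],[-100,-65],[120,-65],[120,65]],float)
mu,mw=Mo.mean(0),W.mean(0)
U,S,Vt=np.linalg.svd((Mo-mu).T@(W-mw));Rm=(U@np.diag([1,np.linalg.det(U@Vt)])@Vt).T
o=mw-Rm@mu;print('yaw',np.degrees(np.arctan2(Rm[1,0],Rm[0,0])),'origin',o,'seat',o+Rm@[31.7,0],'apex',o+Rm@[60,0]);print((Mo@Rm.T+o-W).round(1))
crop=cv2.resize(im[150:270,185:335],None,fx=5,fy=5,interpolation=2);cv2.imwrite('pics/crop.png',crop[:,:,::-1])
E
```

```text
[0.18, 0.12, 6.13, 0.19]
[[188.2  52.8]
 [318.3  45.2]
 [320.4 253.6]
 [208.2 256.1]]
[[467.8  61.7]
 [494.2 187.4]
 [712.6 142.5]
 [682.2  16.7]] [128.5 223.  129.5 219.2]
[  190    47   130   234 16866] [262.7 160.3] [590.5 105.7  18. ] [585.5 106.3  48. ]
[257  95   5  12  29] [258.6 101.1] [530.3 117.1  18. ] [530.2 116.7  48. ]
[262 107   5  23  33] [264.9 119.3] [549.6 118.8  18. ] [547.9 118.3  48. ]
[257 108   6  20  41] [258.9 118.2] [546.9 113.1  18. ] [545.5 113.1  48. ]
[252 116   3  17  24] [253.2 125.3] [552.4 105.5  18. ] [550.5 106.1  48. ]
yaw -11.203193411716354 origin [579.40577917 104.01902582] seat [610.50171437  97.86006373] apex [638.26243885  92.36168432]
[[  26.2  125.5]
 [ -25.6 -127.7]
 [ -28.1 -125.6]
 [  27.5  127.8]]
```

View pics/crop.png

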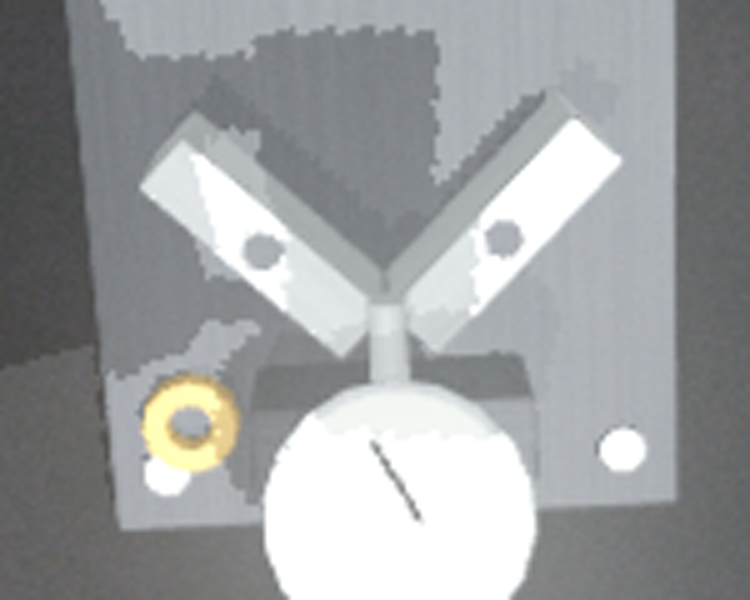

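The crop shows the jaws' upper inner edges running from (185,141) and (573,118) in crop pixels. They meet at about (391,315), which is full-image (262.9,212.6).

```bash
python3 - <<'E'
import pickle;from h import *
s,c=pickle.load(open('g1.pkl','rb'));M=T(s)
A=cast(c,[[262.9,212.6],[221.8,177.8],[299.2,173.2]],48,M)[:,:2];print('apex,mouth R,L',A.round(1))
m=(A[1]+A[2])/2;d=A[0]-m;print('mouth w',np.linalg.norm(A[1]-A[2]),'depth',np.linalg.norm(d),'yaw V',np.degrees(np.arctan2(d[1],d[0])),np.degrees(np.arctan2(*(A[2]-A[1])[::-1]))-90)
W=cast(c,[[188.2,52.8],[318.3,45.2],[320.4,253.6],[208.2,256.1]],18,M)[:,:2]
for a,b in((0,3),(1,2)):print('side yaw',np.degrees(np.arctan2(*(W[b]-W[a])[::-1])))
print('near yaw',np.degrees(np.arctan2(*(W[1]-W[0])[::-1]))-90,'far',np.degrees(np.arctan2(*(W[2]-W[3])[::-1]))-90)
for Mo,P in(([[-100,-65],[-100,65],[120,65],[120,-65]],W),):
    Mo=np.array(Mo,float);mu,mw=Mo.mean(0),P.mean(0)
    U,S,Vt=np.linalg.svd((Mo-mu).T@(P-mw));Rm=(U@np.diag([1,np.linalg.det(U@Vt)])@Vt).T;o=mw-Rm@mu
    print('yaw',np.degrees(np.arctan2(Rm[1,0],Rm[0,0])),'o',o,'seat',o+Rm@[31.7,0],'apex',o+Rm@[60,0],'\n',(Mo@Rm.T+o-P).round(1))
E
```

```text
apex,mouth R,L [[637.8  92.9]
 [592.   62.5]
 [607.4 138. ]]
mouth w 77.08661662284022 depth 38.84801762332268 yaw V -11.02191911229114 -11.536628979633349
side yaw -11.85864852328554
side yaw -11.606995717251248
near yaw -11.90066716216917 far -13.62014539490005
yaw -11.996341080982392 o [579.41960843 104.14888991] seat [610.4273082   97.56006945] apex [638.10926099  91.67793637] 
 [[ 0.4 -0.3]
 [ 0.9  1.1]
 [-2.4  0.2]
 [ 1.1 -1. ]]
```

Emit:
arm_command --pt "26 -200 0 -3.4 1" --pt "26 -200 0 -3.4 1" --pt "26 -200 0 -3.4 1" --pt "26 -200 0 -3.4 1" --pt "26 -200 0 -3.4 1"

```text
t: 2.25
eef_pos: [521.9, -94.3, 214.9]
tcp_rot: [-3.141, -0.0, 2.938]
ft_force: [-0.2, 0.7, -0.3]
opening: 1.001
grip_force: 0.0
```

Emit:
arm_command --pt "15 -200 0 0 1" --pt "15 -200 0 0 1" --pt "15 -200 0 0 1" --pt "15 -200 0 0 1" --pt "15 -200 0 0 1"

```text
t: 2.75
eef_pos: [468.6, -287.7, 214.6]
tcp_rot: [-3.141, 0.0, 2.938]
ft_force: [1.1, 1.0, 0.1]
opening: 1.0
grip_force: 0.0
```

```bash
python3 - <<'E'
from cell import env
import pickle;from h import *
env.read_camera('wrist')
s=env.state();c=env.read_camera('wrist')
pickle.dump((s,c),open('r1.pkl','wb'));cv2.imwrite('pics/r1.png',c['frame'][:,:,::-1]);print(s['eef_pos'],s['tcp_rot'],s['t'])
E
```

```text
[ 469.05032954 -285.51333089  214.46181176] [ 3.14130628e+00 -1.05104099e-04  2.93868769e+00] 2.8
```

View pics/r1.png

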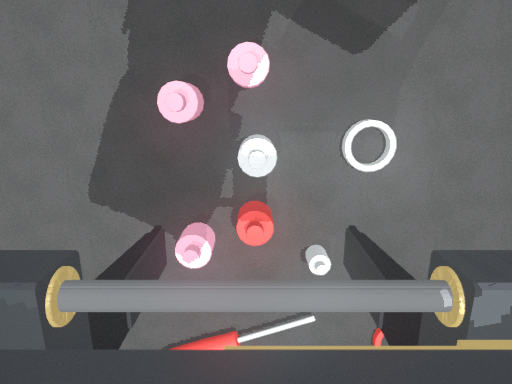

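The white roller is at about (257,156) with its spigot concentric, between red (255,223) and pinks (248,65) and (180,102).

```bash
python3 - <<'E'
import pickle;from h import *
s,c=pickle.load(open('r1.pkl','rb'));M=T(s);im=c['frame'].astype(int)
w=((im.min(2)>115)&(im.max(2)-im.min(2)<30)).astype(np.uint8);w[:125]=0;w[190:]=0;w[:,:225]=0;w[:,290:]=0
w=cv2.morphologyEx(w,cv2.MORPH_OPEN,np.ones((3,3)))
k=max(cv2.findContours(w,0,2)[0],key=cv2.contourArea);(p,r)=cv2.minEnclosingCircle(k);m=cv2.moments(k);q=(m['m10']/m['m00'],m['m01']/m['m00'])
print(p,r,q,cv2.boundingRect(k))
for z in(0,40,55):print(z,cast(c,[p,q],z,M).round(1))
p=cast(c,[p],38,M)[0];print(totool(s,[p[0],p[1],8]).round(1))
E
```

```text
(261.8800048828125, 160.07000732421875) 27.78532600402832 (260.72280377668307, 157.30552134646962) (237, 134, 51, 51)
0 [[ 460.3 -274.4    0. ]
 [ 457.  -275.     0. ]]
40 [[ 453.6 -273.9   40. ]
 [ 450.6 -274.5   40. ]]
55 [[ 451.1 -273.7   55. ]
 [ 448.3 -274.3   55. ]]
[ 17.1   8.2 206.5   1. ]
```

```bash
python3 - <<'E'
import pickle;from h import *
s,c=pickle.load(open('r1.pkl','rb'));M=T(s);g=cv2.cvtColor(c['frame'],cv2.COLOR_RGB2GRAY)[120:195,215:300]
g=cv2.resize(g,None,fx=4,fy=4,interpolation=2)
for r in((70,90),(28,42)):
    h=cv2.HoughCircles(g,cv2.HOUGH_GRADIENT_ALT,1.5,20,param1=150,param2=.6,minRadius=r[0],maxRadius=r[1])
    if h is None:print(r,None);continue
    for x,y,R_ in h[0]:
        px=[215+x/4-.4,120+y/4-.4];z=40 if R_>60 else 55
        p=cast(c,[px],z,M)[0];print(px,R_/4,p.round(1),totool(s,[p[0],p[1],8]).round(1))
E
```

```text
[np.float32(256.6), np.float32(156.35)] 19.595053 [ 448.9 -278.4   40. ] [ 21.2   2.9 206.5   1. ]
[np.float32(257.35), np.float32(157.475)] 8.739227 [ 447.8 -277.5   55. ] [ 22.4   3.5 206.5   1. ]
```

Emit:
arm_command --pt "22 3 40 0 1" --pt "22 3 90 0 1" --pt "22 3 140 0 1" --pt "22 3 180 0 1" --pt "22 3 180 0 1"

```text
t: 3.35
eef_pos: [447.4, -273.8, 30.9]
tcp_rot: [3.138, -0.007, 2.944]
ft_force: [0.0, 0.0, 1.4]
opening: 1.0
grip_force: 0.0
```

Emit:
arm_command --pt "0 0 13 0 1" --pt "0 0 26 0 1" --pt "0 0 26 0 1" --pt "0 0 26 0 0.55" --pt "0 0 26 0 0.55"

```text
t: 3.85
eef_pos: [448.9, -277.6, 9.5]
tcp_rot: [-3.141, 0.001, 2.941]
ft_force: [-0.1, 0.5, 0.1]
opening: 0.884
grip_force: 0.0
```

Emit:
arm_command --pt "0 0 0 0 0.3" --pt "0 0 0 0 0.3" --pt "0 0 0 0 0.3" --pt "0 0 0 0 0.3" --pt "0 0 0 0 0.3"

```text
t: 4.35
eef_pos: [448.5, -277.3, 8.6]
tcp_rot: [3.141, 0.0, 2.941]
ft_force: [-0.5, -0.0, 1.0]
opening: 0.466
grip_force: 0.0
```

Emit:
arm_command --pt "0 0 0 0 0.1" --pt "0 0 0 0 0.1" --pt "0 0 0 0 0.1" --pt "0 0 0 0 0.1" --pt "0 0 0 0 0.1"

```text
t: 4.85
eef_pos: [448.6, -277.4, 8.6]
tcp_rot: [-3.142, 0.0, 2.941]
ft_force: [0.1, -2.6, 0.7]
opening: 0.418
grip_force: 30.0
```

Emit:
arm_command --pt "0 0 -10 0 0.1" --pt "0 0 -25 0 0.1" --pt "0 0 -50 0 0.1" --pt "0 0 -90 0 0.1" --pt "0 0 -90 0 0.1"

```text
t: 5.35
eef_pos: [449.8, -278.2, 102.8]
tcp_rot: [-3.139, 0.005, 2.941]
ft_force: [-0.5, -0.1, -5.8]
opening: 0.417
grip_force: 30.0
```

```bash
python3 - <<'E'
from cell import env
from h import *
s=env.state();print(s['eef_pos'],s['tcp_rot'],s['ft_force'],s['opening'],s['grip_force'])
y=np.radians(-11.7);seat=np.array([610,98]);u=np.array([np.cos(y),np.sin(y)])
for d in(-50,-55):print(totool(s,[*(seat+d*u),s['eef_pos'][2]]).round(1),seat+d*u)
E
```

```text
[ 449.83160126 -278.1644042   102.8323108 ] [-3.13895284  0.00549638  2.94130884] [-0.47911155 -0.10119518 -5.79931758] 0.4169573615143384 29.999247193336487
[-32.1 400.7  -0.9   1. ] [561.03885947 108.13936477]
[-27.1 400.7  -0.9   1. ] [556.14274542 109.15330124]
```

Emit:
arm_command --pt "-2 20 0 0 0.1" --pt "-4 60 0 0 0.1" --pt "-8 110 0 0 0.1" --pt "-12 160 0 0 0.1" --pt "-16 200 0 0 0.1"

```text
t: 5.85
eef_pos: [503.6, -82.0, 98.0]
tcp_rot: [3.141, -0.002, 2.941]
ft_force: [0.6, -0.5, -4.6]
opening: 0.414
grip_force: 30.0
```

Emit:
arm_command --pt "-4 40 0 0 0.1" --pt "-8 90 0 0 0.1" --pt "-12 140 0 0 0.1" --pt "-16 180 0 0 0.1" --pt "-17 200 0 0 0.1"

```text
t: 6.35
eef_pos: [560.4, 111.3, 97.8]
tcp_rot: [3.141, -0.001, 2.944]
ft_force: [-0.2, 0.2, -4.4]
opening: 0.417
grip_force: 30.0
```

Emit:
arm_command --pt "0 0 0 0 0.1" --pt "0 0 20 0 0.1" --pt "0 0 40 0 0.1" --pt "0 0 55 0 0.1" --pt "0 0 60 0 0.1"

```text
t: 6.85
eef_pos: [559.2, 107.2, 36.8]
tcp_rot: [-3.141, -0.003, 2.94]
ft_force: [-0.5, -0.8, -3.7]
opening: 0.414
grip_force: 30.0
```

Emit:
arm_command --pt "0 0 3 0 0.1" --pt "0 0 6 0 0.1" --pt "0 0 6 0 0.1" --pt "0 0 6 0 0.1"

```text
t: 7.25
eef_pos: [560.7, 108.0, 33.1]
tcp_rot: [3.141, 0.001, 2.941]
ft_force: [-0.9, 0.1, -4.5]
opening: 0.416
grip_force: 30.0
```

Emit:
arm_command --pt "0 0 2 0 0.1" --pt "0 0 4 0 0.1" --pt "0 0 5 0 0.1" --pt "0 0 5 0 0.1"

```text
t: 7.65
eef_pos: [560.4, 108.1, 27.5]
tcp_rot: [3.142, -0.0, 2.941]
ft_force: [0.3, 0.1, -4.7]
opening: 0.417
grip_force: 30.0
```

Emit:
arm_command --pt "0 0 0.5 0 0.1" --pt "0 0 1 0 0.1" --pt "0 0 1 0 0.1"

```text
t: 7.95
eef_pos: [560.5, 108.1, 26.6]
tcp_rot: [3.141, 0.0, 2.941]
ft_force: [-0.4, -0.6, -3.5]
opening: 0.416
grip_force: 30.0
```

Emit:
arm_command --pt "0 0 0.4 0 0.1" --pt "0 0 0.4 0 0.1"

```text
t: 8.15
eef_pos: [560.5, 108.1, 26.6]
tcp_rot: [3.141, 0.0, 2.941]
ft_force: [-2.0, -0.8, 3.1]
opening: 0.42
grip_force: 30.0
```

Emit:
arm_command --pt "0 0 0 0 0.7" --pt "0 0 0 0 0.7" --pt "0 0 0 0 0.7" --pt "0 0 0 0 0.7" --pt "0 0 0 0 0.7"

```text
t: 8.65
eef_pos: [560.6, 108.1, 26.2]
tcp_rot: [3.141, 0.0, 2.941]
ft_force: [-0.8, -1.1, -0.2]
opening: 0.693
grip_force: 0.0
```

Emit:
arm_command --pt "10 0 -3 0 0.7" --pt "25 0 -3 0 0.7" --pt "45 0 -3 0 0.7" --pt "45 0 -3 0 0.23" --pt "45 0 -3 0 0.23"

```text
t: 9.15
eef_pos: [516.5, 117.2, 29.6]
tcp_rot: [3.141, 0.001, 2.942]
ft_force: [0.5, -0.3, 0.1]
opening: 0.585
grip_force: 0.0
```

Emit:
arm_command --pt "0 0 0 0 0.23" --pt "0 0 0 0 0.23" --pt "0 0 0 0 0.23" --pt "0 0 0 0 0.23" --pt "0 0 0 0 0.23"

```text
t: 9.65
eef_pos: [516.5, 117.0, 29.2]
tcp_rot: [3.142, -0.0, 2.941]
ft_force: [0.7, 0.1, 0.2]
opening: 0.234
grip_force: 0.0
```

```bash
python3 - <<'E'
from cell import env
from h import *
import pickle
s=env.state();print(s['eef_pos'],s['tcp_rot'],s['ft_force'],s['opening'],s['t'])
c=env.read_camera('wrist');pickle.dump((s,c),open('p1.pkl','wb'));cv2.imwrite('pics/p1.png',c['frame'][:,:,::-1])
E
```

```text
[516.50573224 116.97383194  29.16872143] [ 3.14152834e+00 -2.35296967e-05  2.94101769e+00] [0.74225999 0.11116245 0.17733084] 0.2338288670777444 9.65
```

View pics/p1.png

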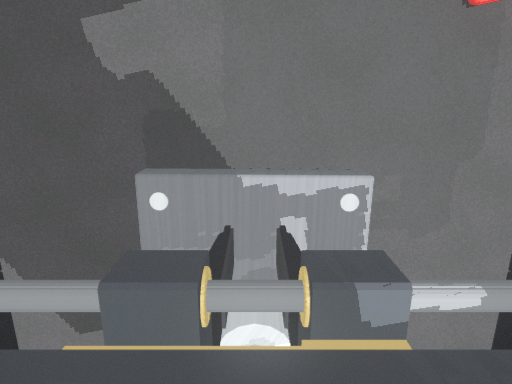

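The picture shows the fork midway at column 255, on the plate's centre line (screws at 159 and 350), with the roller ahead at (255,338).

Emit:
arm_command --pt "-5 0 0 0 0.23" --pt "-10 0 0 0 0.23" --pt "-15 0 0 0 0.23" --pt "-18 0 0 0 0.23" --pt "-22 0 0 0 0.23"

```text
t: 10.2
eef_pos: [537.9, 112.6, 29.1]
tcp_rot: [-3.141, -0.001, 2.941]
ft_force: [-2.4, 0.3, 0.9]
opening: 0.228
grip_force: 1.3
```

Emit:
arm_command --pt "-5 0 0 0 0.23" --pt "-12 0 0 0 0.23" --pt "-18 0 0 0 0.23" --pt "-24 0 0 0 0.23" --pt "-30 0 0 0 0.23"

```text
t: 10.7
eef_pos: [567.9, 106.6, 29.2]
tcp_rot: [3.142, -0.0, 2.941]
ft_force: [-2.2, 0.6, 0.4]
opening: 0.23
grip_force: 1.1
```

Emit:
arm_command --pt "-3 0 0 0 0.23" --pt "-6 0 0 0 0.23" --pt "-9 0 0 0 0.23" --pt "-11 0 0 0 0.23" --pt "-11 0 0 0 0.23"

```text
t: 11.2
eef_pos: [578.5, 104.4, 29.2]
tcp_rot: [3.141, 0.0, 2.941]
ft_force: [-0.1, 0.4, -0.6]
opening: 0.23
grip_force: 0.3
```

Emit:
arm_command --pt "-0.7 0 0 0 0.23" --pt "-1.4 0 0 0 0.23" --pt "-2.1 0 0 0 0.23" --pt "-2.8 0 0 0 0.23" --pt "-2.8 0 0 0 0.23"

```text
t: 11.7
eef_pos: [581.0, 103.9, 29.2]
tcp_rot: [3.141, 0.0, 2.941]
ft_force: [-2.2, 0.3, -1.0]
opening: 0.23
grip_force: 0.8
```

Emit:
arm_command --pt "-0.3 0 0 0 0.23" --pt "-0.6 0 0 0 0.23" --pt "-0.9 0 0 0 0.23" --pt "-0.9 0 0 0 0.23"

```text
t: 12.1
eef_pos: [581.8, 103.8, 29.2]
tcp_rot: [3.141, 0.0, 2.941]
ft_force: [-3.0, 0.3, -0.8]
opening: 0.23
grip_force: 0.9
```

Emit:
arm_command --pt "-0.3 0 0 0 0.23" --pt "-0.6 0 0 0 0.23" --pt "-0.6 0 0 0 0.23"

```text
t: 12.4
eef_pos: [582.2, 103.6, 29.2]
tcp_rot: [-3.142, -0.0, 2.941]
ft_force: [-1.7, 0.7, 0.3]
opening: 0.231
grip_force: 1.4
```

Emit:
arm_command --pt "-0.3 0 0 0 0.23" --pt "-0.6 0 0 0 0.23" --pt "-0.6 0 0 0 0.23"

```text
t: 12.7
eef_pos: [582.4, 103.6, 29.2]
tcp_rot: [-3.141, -0.001, 2.941]
ft_force: [-5.8, 0.7, 2.0]
opening: 0.229
grip_force: 2.6
```

Emit:
arm_command --pt "-0.15 0 0 0 0.23" --pt "-0.15 0 0 0 0.23"

```text
t: 12.9
eef_pos: [582.4, 103.5, 29.2]
tcp_rot: [-3.141, -0.002, 2.941]
ft_force: [-6.7, 1.1, 2.4]
opening: 0.227
grip_force: 2.8
```

Emit:
arm_command --pt "-0.15 0 0 0 0.23" --pt "-0.15 0 0 0 0.23"

```text
t: 13.1
eef_pos: [582.4, 103.5, 29.2]
tcp_rot: [-3.141, -0.002, 2.941]
ft_force: [-7.0, 0.8, 2.8]
opening: 0.226
grip_force: 3.0
```

Emit:
arm_command --pt "0 0.4 0 0 0.23" --pt "0 0.8 0 0 0.23" --pt "0 0.8 0 0 0.23"

```text
t: 13.4
eef_pos: [582.5, 103.8, 29.1]
tcp_rot: [-3.141, -0.002, 2.941]
ft_force: [-6.3, -3.3, 3.2]
opening: 0.231
grip_force: 4.2
```

Emit:
arm_command --pt "0 -0.8 0 0 0.23" --pt "0 -1.6 0 0 0.23" --pt "0 -1.6 0 0 0.23"

```text
t: 13.7
eef_pos: [582.9, 102.6, 29.2]
tcp_rot: [-3.142, -0.0, 2.941]
ft_force: [-3.9, 0.5, 0.3]
opening: 0.231
grip_force: 2.7
```

Emit:
arm_command --pt "-0.2 -0.4 0 0 0.23" --pt "-0.4 -0.8 0 0 0.23" --pt "-0.4 -0.8 0 0 0.23"

```text
t: 14.0
eef_pos: [583.2, 102.0, 29.2]
tcp_rot: [3.141, -0.0, 2.941]
ft_force: [-3.0, 3.2, 0.1]
opening: 0.232
grip_force: 3.1
```

Emit:
arm_command --pt "-0.2 -0.3 0 0 0.23" --pt "-0.4 -0.6 0 0 0.23" --pt "-0.4 -0.6 0 0 0.23"

```text
t: 14.3
eef_pos: [583.2, 101.8, 29.1]
tcp_rot: [3.141, -0.001, 2.941]
ft_force: [-4.6, 6.9, 1.2]
opening: 0.235
grip_force: 4.5
```

Emit:
arm_command --pt "0 0.4 0 0 0.23" --pt "0 0.8 0 0 0.23" --pt "0 0.8 0 0 0.23"

```text
t: 14.6
eef_pos: [583.3, 102.0, 29.1]
tcp_rot: [-3.141, -0.001, 2.941]
ft_force: [-5.5, 2.1, 0.8]
opening: 0.231
grip_force: 3.7
```

Emit:
arm_command --pt "-0.3 0 0 0 0.23" --pt "-0.5 0.1 0 0 0.23" --pt "-0.5 0.1 0 0 0.23"

```text
t: 14.9
eef_pos: [583.4, 102.1, 29.1]
tcp_rot: [-3.141, -0.002, 2.941]
ft_force: [-7.7, 2.3, 3.2]
opening: 0.231
grip_force: 4.5
```

Emit:
arm_command --pt "-0.2 0.2 0 0 0.23" --pt "-0.4 0.4 0 0 0.23" --pt "-0.4 0.4 0 0 0.23"

```text
t: 15.2
eef_pos: [583.4, 102.1, 29.1]
tcp_rot: [-3.141, -0.003, 2.941]
ft_force: [-9.6, 0.2, 4.7]
opening: 0.231
grip_force: 5.1
```

Emit:
arm_command --pt "0 -0.2 0 0 0.23" --pt "0 -0.3 0 0 0.23" --pt "0 -0.3 0 0 0.23"

```text
t: 15.5
eef_pos: [583.4, 102.1, 29.1]
tcp_rot: [-3.141, -0.003, 2.941]
ft_force: [-9.0, 2.7, 3.9]
opening: 0.231
grip_force: 5.2
```

Emit:
arm_command --pt "-0.1 0.15 0 0 0.23" --pt "-0.1 0.15 0 0 0.23" --pt "-0.1 0.15 0 0 0.23" --pt "-0.1 0.15 0 0 0.23" --pt "-0.1 0.15 0 0 0.23"

```text
t: 16.0
eef_pos: [583.4, 102.1, 29.1]
tcp_rot: [-3.141, -0.003, 2.941]
ft_force: [-10.3, 1.5, 4.2]
opening: 0.23
grip_force: 5.3
```

Emit:
arm_command --pt "-0.1 0 0 0 0.23" --pt "-0.1 0 0 0 0.23" --pt "-0.1 0 0 0 0.23" --pt "-0.1 0 0 0 0.23" --pt "-0.1 0 0 0 0.23"

```text
t: 16.5
eef_pos: [583.4, 102.1, 29.1]
tcp_rot: [-3.141, -0.003, 2.941]
ft_force: [-9.9, 2.3, 4.0]
opening: 0.229
grip_force: 5.5
```

Emit:
arm_command --pt "0 0 0 0 0.23" --pt "0 0 0 0 0.23" --pt "0 0 0 0 0.23" --pt "0 0 0 0 0.23" --pt "0 0 0 0 0.23"

```text
t: 17.0
eef_pos: [583.4, 102.1, 29.1]
tcp_rot: [-3.141, -0.003, 2.941]
ft_force: [-10.1, 1.0, 4.5]
opening: 0.23
grip_force: 5.5
```

Emit:
arm_command --pt "0.5 0 0 0 0.23" --pt "1 0 0 0 0.23" --pt "2 0 0 0 0.23" --pt "4 0 0 0 0.23" --pt "8 0 0 0 0.23"

```text
t: 17.5
eef_pos: [577.8, 103.6, 29.4]
tcp_rot: [3.141, 0.002, 2.941]
ft_force: [-0.6, -0.6, 0.3]
opening: 0.23
grip_force: 0.0
```

Emit:
arm_command --pt "20 0 0 0 0.23" --pt "40 0 -20 0 0.23" --pt "45 0 -60 0 0.5" --pt "45 0 -110 0 1" --pt "45 0 -150 0 1"

```text
t: 18.0
eef_pos: [533.1, 112.7, 181.9]
tcp_rot: [3.141, 0.002, 2.941]
ft_force: [0.2, 0.1, -0.5]
opening: 0.422
grip_force: 0.0
```

Emit:
arm_command --pt "0 0 -20 0 1" --pt "-10 0 -35 0 1" --pt "-10 0 -35 0 1" --pt "-10 0 -35 0 1" --pt "-10 0 -35 0 1"

```text
t: 18.5
eef_pos: [542.1, 110.6, 213.1]
tcp_rot: [-3.141, -0.002, 2.941]
ft_force: [-0.5, -0.6, 0.6]
opening: 0.844
grip_force: 0.0
```

```bash
python3 - <<'E'
from cell import env
from h import *
import pickle
s=env.state();print(s['eef_pos'],s['t'])
c=env.read_camera('wrist');M=T(s);pickle.dump((s,c),open('p2.pkl','wb'));cv2.imwrite('pics/p2.png',cv2.resize(c['frame'][80:300,140:370],None,fx=2.7,fy=2.7,interpolation=2)[:,:,::-1])
E
```

```text
[542.07977632 110.61065388 213.08528413] 18.5
```

View pics/p2.png

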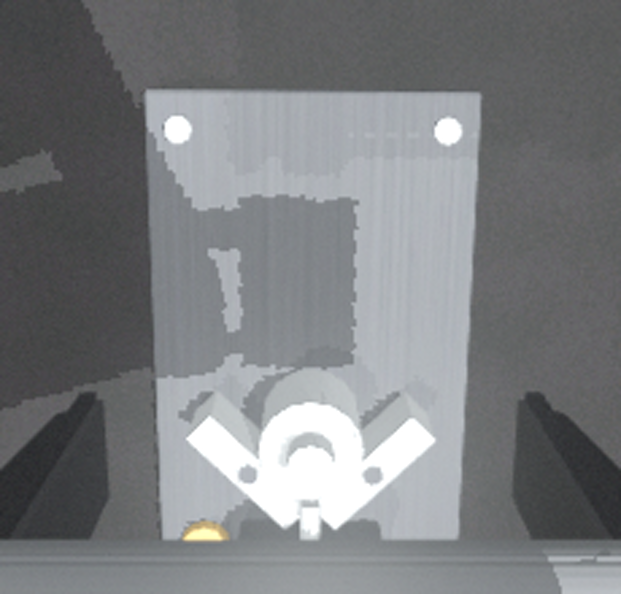

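The roller stands upright in the V. Its centre is at crop column 311, midway between the jaw ends at 187 and 435, and it touches both faces.

```bash
python3 -c "
from cell import env
print(env.job_done())"
```

```text
the job is handed in; nothing more can be done
None
```

I stood the roller on the plate, slid it into the V and pressed it home at about 10 N for over a second. I then let go, and the last picture shows it upright and centred in the V. The job is handed in, but no verdict came back.

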